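Screw the tall specimen jar's cap home

ROBOT

A 6-joint arm with a two-finger parallel gripper is mounted at the origin on a cart in front of the work surface, level with it; the furniture and walls round the work are solid. World frame = base frame: x ahead of the robot, y to its left, z up, the work surface at z = 0. Lengths are in mm, angles in rad, forces in N, time in s.
With the tool pointing down it reaches from about 275 to 750 mm from the base axis. Payload 10.2 kg.
Tool frame: the origin (TCP) lies at the very end of the fingers, on their centre line; the grasp point (between the pads) lies 19 mm behind it; x points along the fingers, y is the direction in which the jaws open and shut, and the axes are right-handed (so a half turn about x gives the same grasp; the last joint's range is limited). The gripper opens to 85 mm and grips with 20 to 120 N. Pads are 22 mm wide; open, the fingers measure 114 mm over their backs; the gripper's body (76 mm by 85 mm) begins 54 mm behind the grasp point. The pads swing forward as they close: fully open they stand 13 mm farther back than shut.
Start: joints at [-1.468, 0.313, 1.498, -0, 1.331, -0.223], TCP at [168.022, -497.393, 231.294] pointing down, gripper open.
Joint ranges: [-2.94, 2.94], [-0.97, 2.17], [0.19, 2.56], [-1.23, 4.37], [0.02, 3.11], [-2.88, 2.88]. Speed limits (rad/s): [2.39, 2.39, 3.01, 3.14, 3.14, 3.14].

INTERFACE

Orientations are given as a unit quaternion [w, x, y, z].
In Python, from rig import ctrl, viewer, order gives the robot as it stands. The module is installed in compiled form; this text tells all that it offers.
- The arm moves only by the tool carry_out, never from a script. Its argument "deltas" is a list of rows, each a list of 7 numbers: the gripper command: -1 is fully open, 1 is shut, values between are in proportion, then the shift along the tool's x, y, z in mm, then the turn, a rotation vector about the tool's x, y, z in degrees. A call has exactly 5 rows; each row is the pose to reach, as a shift and turn from the pose commanded when the call began, along the tool's axes at that moment; what a row does not reach only later rows make up. A row lasts 1/8 s, in which the tool goes at most 62.5 mm and 10.7 degrees, less where a joint would pass 70% of its speed; a pose out of reach is approached as far as the arm can. A call with a gripper value outside its range is refused whole. The fingers move at their own pace and stop on an object; "newtons" is the grip in N (left out, the last holds). Time passes only in rows, so rows that repeat a pose let the fingers close, or fill a call up. It gives the time, the measured TCP pose, the force and the opening at its end, in the units of the state.
- ctrl.sense(): the state, without advancing time (a new reading comes with each control period).
- viewer.capture(name): name is "side" or "top" or "wrist"; returns the picture (400x640x3 uint8, red, green, blue); there is no depth.
- viewer.calibration(name): a dict with "fx", "fy", "cx", "cy" (pixels), "k1" (the pictures are not rectified: a ray, as slopes to the right and down, at radius r is drawn at 1 + k1 r^2 times it, then the intrinsics apply), "xyz" and "attitude" of the camera in the world; the wrist camera has in their place "T_tool_cam" (4x4, takes a point from camera to tool coordinates, whose origin is the TCP and whose axes are the tool frame's). Camera axes: x right, y down, z forward; pixel columns grow to the right and rows downward; lengths in mm; the calibration is good to about 2 mm. A picture is of the moment at which its call begins: read the wrist's pose just before it. calibration takes no time and is no camera call.
- order.finish_job(): hands the job in, once; it reports no verdict.
The state is a dict: "time_s": time; "joints": joint angles; "dq": joint speeds; "tau": joint torques, N m; "eef_pos": TCP position; "ee_rot": TCP orientation; "force": force on the tool from outside, world axes, zero at the start; "wrist_torque": the same for the moment, N m; "grip_width": opening from 0.0 (shut) to 1.0 (fully open).
Only numpy, scipy, OpenCV 4.12 (cv2) and the standard library are available. Lean on these libraries where they do the work, as an engineer would, in place of code of your own. Each camera call takes 0.05 s, during which the arm holds its last target. There are 200 camera calls.

TASK

The cap of the tall specimen jar has been left loose. Screw it clockwise (seen from above) fully home, until the white rib on the cap points at the grey lug on the jar's shoulder, and let go of it. The short jar and the wide jar are still in use: leave their caps turned just as they are.

Things in the scene. Friction and masses are not known exactly. Their poses are not given: they have to be found in the camera images.
- tall_jar_cap (a joint): turn of the tall jar's cap, rad: 0 = home against a hard stop, positive = unscrewed so far, counter-clockwise from above; starts 0.8 to 1.3. Turns about the jar's upright axis with about 0.06 N m, stays where left, neither rises nor comes off. The jar (white, round, 56 mm across, 150 mm tall, tallest of three) is fixed to the table.
- tall_jar_cap_grip (a point): point on the axis of the tall jar's cap, 8 mm below its flat top, 142 mm above the table. The cap is a grey ribbed upright cylinder, 44 mm across, 28 mm tall, free all round, gripped across from any side; the jar's shoulder is 10 mm below it. z up; -x along the white rib on the cap's top, turning with it. When home the rib points at a grey lug on the shoulder.
- short_jar_cap_rib (a point): outer end of the white rib on top of the short jar's cap, 20 mm from the cap's axis, 97 mm above the table. The short jar looks like the tall one (white, 56 mm in diameter, grey cap 44 mm) but is only 95 mm tall. Leave it as it is. -x points from the cap's axis along the rib, z up.
- wide_jar_cap_rib (a point): outer end of the white rib on top of the wide jar's cap, 27 mm from the cap's axis, 107 mm above the table. The wide jar is 74 mm in diameter and 105 mm tall, with a grey cap 58 mm in diameter. Leave it as it is. -x points from the cap's axis along the rib, z up.

How it is judged (in metres and radians):
At the end, for the whole second after the job is handed in: The tall jar's cap is screwed home (within 0.2 rad, about 11 degrees, of its stop), and the caps of the short and the wide jar are turned as they were at the start (rib ends within 6 and 8 mm, about 17 degrees) (value of joint tall_jar_cap below 0.2 rad and distance of short_jar_cap_rib from where it was at the start of the episode below 0.006 m and distance of wide_jar_cap_rib from where it was at the start of the episode below 0.008 m); the robot touches nothing.
It fails at once if the short jar's or the wide jar's cap was turned (its rib's end moved more than 6 or 8 mm) (distance of short_jar_cap_rib from where it was at the start of the episode above 0.006 m or distance of wide_jar_cap_rib from where it was at the start of the episode above 0.008 m).
It also fails if it takes over 29 s, if anything falls off the work surface, if the arm or the gripper's body presses on something with over 40 N, if the wrist force passes 120 N, or if a joint passes its speed limit or range.

## Working session

There is one attempt and no reset: what is moved stays moved. The work goes in short steps, Python scripts to look and compute and a tool call to move; the robot and the scene stay as the last step left them, time stands still between calls to the robot, and variables do not carry over. Pictures are saved under pics/ and viewed, about 8 in all and at most 12, crops included, and the job is handed in when it is done.

Besides the shell and the picture viewer there is one more tool, called after "Call:" by a JSON object that holds its "api" and its "payload", one argument or row to a line. carry_out: Moves the arm, as the interface text tells. Its arguments: {"type":"object","properties":{"deltas":{"type":"array"},"newtons":{"type":"number"}},"required":["deltas"]}

```bash
mkdir -p pics; cat > h.py <<'E'
import numpy as np, cv2
from scipy.spatial.transform import Rotation as R
from rig import ctrl, viewer, order
def rot(q): return R.from_quat([q[1],q[2],q[3],q[0]]).as_matrix()
def cam(name,s=None):
    c=viewer.calibration(name)
    if name=="wrist":
        T=np.array(c["T_tool_cam"]); s=s or ctrl.sense(); Q=rot(s["ee_rot"])
        return c,Q@T[:3,3]+np.array(s["eef_pos"]),Q@T[:3,:3]
    a=np.array(c["attitude"]); 
    return c,np.array(c["xyz"]),(rot(a) if a.size==4 else a)
def ray(cm,u,v):
    c,p,Q=cm; x=np.array([(u-c["cx"])/c["fx"],(v-c["cy"])/c["fy"]]); y=x.copy()
    for _ in range(20): y=x/(1+c["k1"]*(y@y))
    return p,Q@np.array([y[0],y[1],1])
def onz(cm,u,v,z):
    p,d=ray(cm,u,v); return p+d*(z-p[2])/d[2]
def shot(name,f):
    s=ctrl.sense(); im=viewer.capture(name); cv2.imwrite("pics/"+f,im[:,:,::-1]); return s,im
E
python3 - <<'E'
from h import *
s,a=shot("top","t0.png"); _,b=shot("side","s0.png"); 
print(s); 
for n in("top","side","wrist"): print(n,viewer.calibration(n))
E
```

```text
{'time_s': 0.0, 'joints': array([-1.46840096e+00,  3.13461562e-01,  1.49844110e+00, -2.00448066e-05,
        1.33099777e+00, -2.23426600e-01]), 'dq': array([-0.00184453, -0.00053452,  0.00024178,  0.00021251, -0.00167824,
        0.00038397]), 'tau': array([ 2.30512727e-03, -4.12254667e+01, -2.59751487e+01, -2.97939005e-05,
        4.03675731e-03,  4.57920251e-06]), 'eef_pos': array([ 167.98929175, -497.12475586,  230.72764813]), 'ee_rot': array([ 0.11422629,  0.69776488,  0.11515017, -0.6977227 ]), 'force': array([ 0.52822226,  0.4006491 , -0.0760492 ]), 'wrist_torque': array([0.00800888, 0.00078876, 0.00755603]), 'grip_width': 1.0018050978377113}
top {'fx': 423.8324961269011, 'fy': 423.8324961269011, 'cx': 329.17718132138214, 'cy': 197.88334999365966, 'k1': 0.002154676656112224, 'xyz': array([ 428.85890861,   14.08482149, 1026.47690106]), 'attitude': array([ 0.01831087, -0.70096857,  0.71274511, -0.01738368])}
side {'fx': 393.51646222097423, 'fy': 393.51646222097423, 'cx': 321.50640556867904, 'cy': 196.83709495399864, 'k1': -0.09923448521836661, 'xyz': array([152.54118827, 583.68737262, 674.44274632]), 'attitude': array([ 0.10838471, -0.23129893,  0.8642943 , -0.43330003])}
wrist {'fx': 351.59333504254323, 'fy': 351.59333504254323, 'cx': 318.71922156757097, 'cy': 200.41293700074627, 'k1': 0.023087573178894517, 'T_tool_cam': array([[ 2.93307809e-04, -2.99250782e-01,  9.54174451e-01,
        -1.42627040e+02],
       [ 9.99999333e-01,  1.15367899e-03,  5.44258200e-05,
         6.28234231e-01],
       [-1.11709799e-03,  9.54173799e-01,  2.99250920e-01,
        -7.75298118e+01],
       [ 0.00000000e+00,  0.00000000e+00,  0.00000000e+00,
         1.00000000e+00]])}
```

View pics/t0.png

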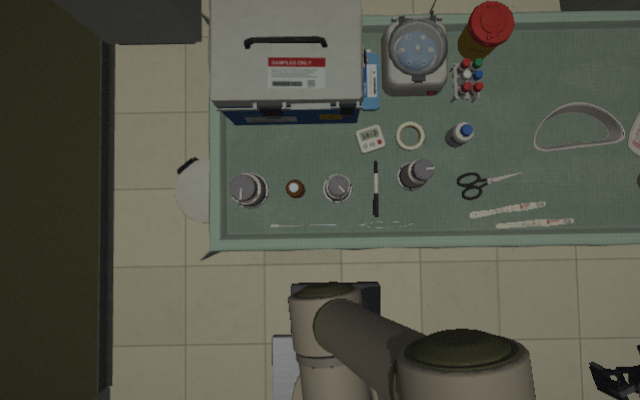

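View pics/s0.png

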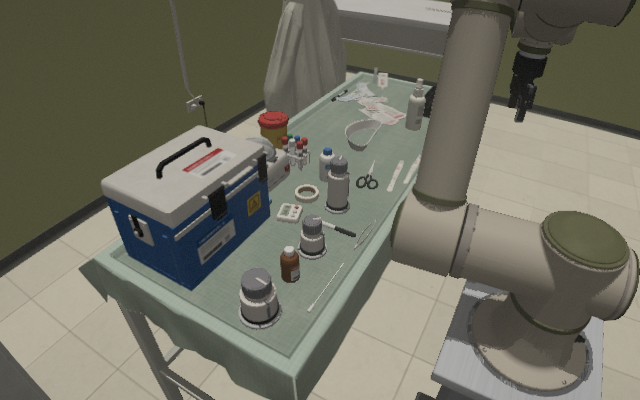

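The top view shows three grey-capped jars: wide at (249,189), short at (338,187) and tall at (417,172), with the tall cap's top near (424,168). The side view agrees, with the tall jar at (338,180).

```bash
python3 - <<'E'
from h import *
im=cv2.imread("pics/t0.png")
cv2.imwrite("pics/t0c.png",cv2.resize(im[145:205,385:450],None,fx=9,fy=9,interpolation=cv2.INTER_CUBIC))
cm=cam("top")
print(onz(cm,424,168,150),onz(cm,412,174,0),onz(cm,417,172,110)); 
print("short",onz(cm,339,186,95),"wide",onz(cm,242,188,105))
print("side cap",onz(cam("side"),340.5,162,150))
s=ctrl.sense(); print(rot(s["ee_rot"]))
E
```

```text
[ 532.00130851 -183.08286368  150.        ] [ 535.49455413 -187.26914432    0.        ] [ 528.24258825 -176.65371954  110.        ]
short [501.78730649  -7.1627332   95.        ] wide [500.17317969 204.57430871 105.        ]
side cap [ 521.83266978 -177.46287056  150.        ]
[[-1.40687822e-04  3.20117534e-01 -9.47377826e-01]
 [ 1.15013119e-03 -9.47377157e-01 -3.20117478e-01]
 [-9.99999329e-01 -1.13464542e-03 -2.34892731e-04]]
```

View pics/t0c.png

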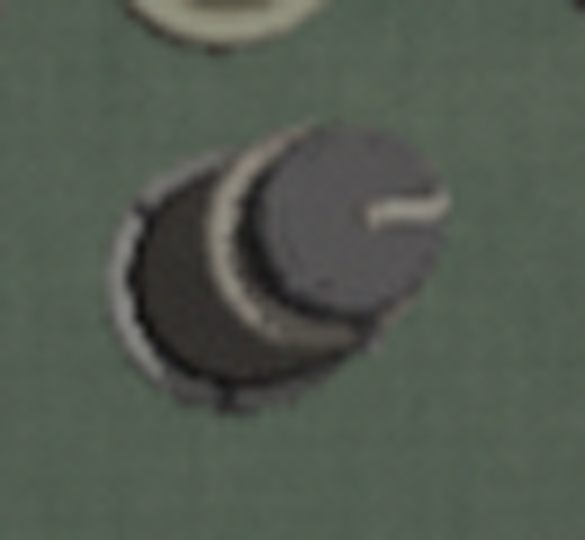

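The tall cap is near (529,-181), and its rib points roughly along -y. I'll move above it and look from close by.

Call:
{"api": "carry_out", "payload": {
  "deltas": [
    [-1,-4,-23,-55,0,0,0],
    [-1,-8,-46,-110,0,0,0],
    [-1,-12,-69,-165,0,0,0],
    [-1,-16,-92,-220,0,0,0],
    [-1,-20,-115,-275,0,0,0]
  ],
  "newtons": 30
}}

```text
time_s: 0.72
eef_pos: [392.9, -298.9, 251.3]
ee_rot: [-0.115, -0.698, -0.115, 0.698]
force: [0.2, -0.7, -0.4]
grip_width: 1.0
```

Call:
{"api": "carry_out", "payload": {
  "deltas": [
    [-1,0,-23,-55,0,0,0],
    [-1,0,-46,-110,0,0,0],
    [-1,0,-70,-167,0,0,0],
    [-1,0,-70,-167,0,0,0],
    [-1,0,-70,-167,0,0,0]
  ]
}}

```text
time_s: 1.35
eef_pos: [527.2, -180.9, 250.9]
ee_rot: [-0.115, -0.697, -0.115, 0.698]
force: [0.8, -0.2, 0.3]
grip_width: 0.996
```

```bash
python3 - <<'E'
from h import *
s,a=shot("wrist","w1.png"); print(s["eef_pos"],s["joints"],s["force"],s["time_s"]); print(rot(s["ee_rot"]).round(3))
E
```

```text
[ 527.18041059 -180.87064168  250.88220465] [-5.40567132e-01  3.72363614e-01  1.36389811e+00 -3.28518533e-04
  1.40624508e+00  7.04331171e-01] [ 0.84813661 -0.22195087  0.25802704] 1.35
[[-0.001  0.32  -0.947]
 [ 0.    -0.947 -0.32 ]
 [-1.    -0.     0.001]]
```

View pics/w1.png

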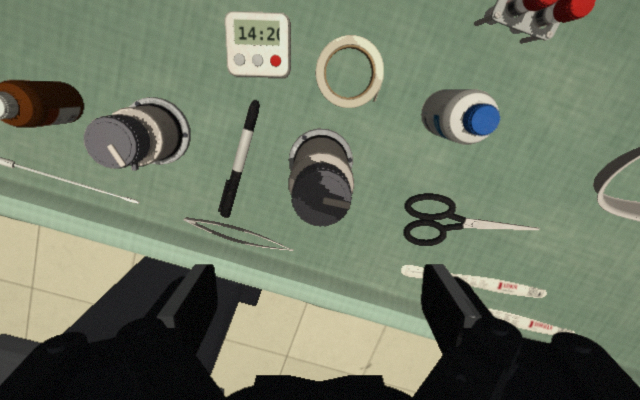

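The wrist view shows the tall cap's top disc at about (322,196). Its rib runs right from about (325,201) to (347,205). The blue-capped bottle at (465,115) is well clear.

```bash
python3 - <<'E'
from h import *
im=cv2.imread("pics/w1.png"); s=ctrl.sense(); cm=cam("wrist",s)
cv2.imwrite("pics/w1c.png",cv2.resize(im[120:240,270:370],None,fx=5,fy=5,interpolation=cv2.INTER_CUBIC))
c=onz(cm,322,196,150); a=onz(cm,325,200.5,151); b=onz(cm,348,204,151)
print(c, [onz(cm,*p,150).round(1) for p in((292,196),(352,196),(322,225))], np.degrees(np.arctan2(*(b-a)[1::-1])), np.degrees(np.arctan2(*(b-c)[1::-1])), np.hypot(*(b-c)[:2]))
E
```

```text
[ 532.01462753 -182.82013979  150.        ] [array([ 525.1, -162.3,  150. ]), array([ 539. , -203.4,  150. ]), array([ 510.7, -190.1,  150. ])] -80.3746203521198 -88.29355185512614 19.734269380878214
```

View pics/w1c.png

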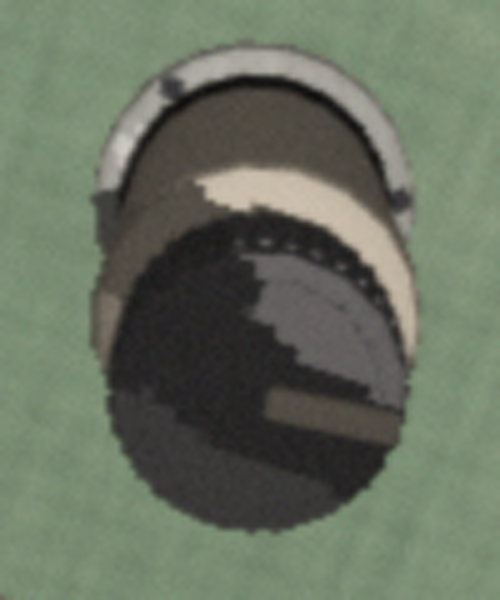

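Call:
{"api": "carry_out", "payload": {
  "deltas": [
    [-1,30,3,-2.5,0,0,0],
    [-1,70,3,-2.5,0,0,0],
    [-1,105,3,-2.5,0,0,0],
    [-1,129,3,-2.5,0,0,0],
    [-1,129,3,-2.5,0,0,0]
  ],
  "newtons": 30
}}

```text
time_s: 2.02
eef_pos: [529.5, -183.4, 121.2]
ee_rot: [-0.113, -0.697, -0.115, 0.699]
force: [0.5, 1.0, 0.0]
grip_width: 1.0
```

Call:
{"api": "carry_out", "payload": {
  "deltas": [
    [1,0,0,0,0,0,0],
    [1,0,0,0,0,0,0],
    [1,0,0,0,0,0,0],
    [1,0,0,0,0,0,0],
    [1,0,0,0,0,0,0]
  ],
  "newtons": 30
}}

```text
time_s: 2.65
eef_pos: [530.8, -181.7, 123.5]
ee_rot: [0.114, 0.698, 0.115, -0.698]
force: [-4.3, 6.9, 7.9]
grip_width: 0.508
```

```bash
python3 - <<'E'
from h import *
s,a=shot("wrist","w2.png"); print(s["eef_pos"],s["joints"],s["force"],s["wrist_torque"],s["time_s"],s["grip_width"])
E
```

```text
[ 530.75133128 -181.65159447  123.52580756] [-5.39128283e-01  4.94758623e-01  1.52817064e+00  1.28813317e-03
  1.11941685e+00  7.04946315e-01] [-4.27023366  6.94648511  7.948068  ] [ 0.94493827  0.67182578 -0.03454151] 2.65 0.5078883027665156
```

View pics/w2.png

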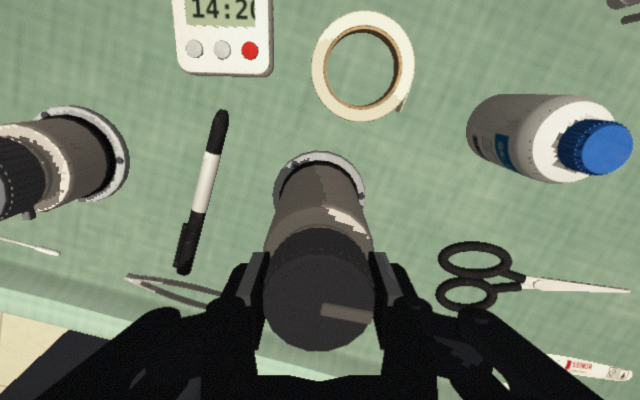

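The cap sits between the pads at about (318,300), and the rib is at (345,312). The grip is good at a width of 0.51. Next I turn it clockwise, which is +x of the tool.

Call:
{"api": "carry_out", "payload": {
  "deltas": [
    [1,0,-1,-1,9,0,0],
    [1,0,-1,-1,18,0,0],
    [1,0,-1,-1,27,0,0],
    [1,0,-1,-1,36,0,0],
    [1,0,-1,-1,42,0,0]
  ]
}}

```text
time_s: 3.32
eef_pos: [530.7, -182.9, 123.5]
ee_rot: [0.143, -0.692, 0.145, 0.693]
force: [-9.4, -6.3, 6.5]
grip_width: 0.504
```

```bash
python3 - <<'E'
from h import *
s,a=shot("wrist","w3.png"); Q=rot(s["ee_rot"]); print(s["eef_pos"],s["joints"],s["force"],s["wrist_torque"],s["time_s"],s["grip_width"],np.degrees(np.arctan2(Q[1,1],Q[0,1])))
E
```

```text
[ 530.68881858 -182.87332179  123.54816204] [-0.53895967  0.49535371  1.52714931 -0.00381969  1.11877131  1.44434952] [-9.36435785 -6.32118266  6.4861368 ] [-1.20152276  1.49358702  0.0359261 ] 3.325 0.5039613820226666 -113.53967316295866
```

View pics/w3.png

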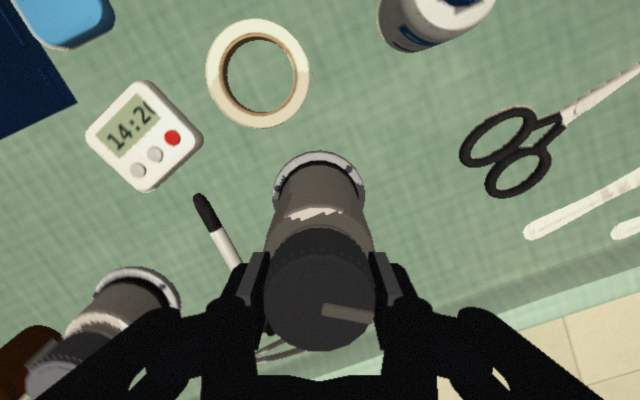

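The rib hasn't moved relative to the gripper (still at (345,312)), so the cap turned the full 42°. There's no stop torque yet, so I'll go on gently.

Call:
{"api": "carry_out", "payload": {
  "deltas": [
    [1,0,0,0,3,0,0],
    [1,0,0,0,6,0,0],
    [1,0,0,0,9,0,0],
    [1,0,0,0,12,0,0],
    [1,0,0,0,12,0,0]
  ]
}}

```text
time_s: 4.0
eef_pos: [530.5, -183.3, 123.6]
ee_rot: [0.213, -0.673, 0.216, 0.674]
force: [-10.2, -7.4, 6.5]
grip_width: 0.504
```

```bash
cat > m.py <<'E'
from h import *
s=ctrl.sense(); Q=rot(s["ee_rot"]); print(s["eef_pos"],s["joints"][5],s["force"],s["wrist_torque"],s["tau"][5],s["time_s"],s["grip_width"],np.degrees(np.arctan2(Q[1,1],Q[0,1])))
E
python3 m.py
```

```text
[ 530.51990196 -183.25063468  123.58400194] 1.6505057285259712 [-10.21720425  -7.39121552   6.4647654 ] [-1.34467003  1.69145763 -0.05824327] 0.17766178585588932 4.0 0.503921988198371 -125.36405010092055
```

Call:
{"api": "carry_out", "payload": {
  "deltas": [
    [1,0,0,0,3,0,0],
    [1,0,0,0,6,0,0],
    [1,0,0,0,9,0,0],
    [1,0,0,0,9,0,0],
    [1,0,0,0,9,0,0]
  ]
}}

```text
time_s: 4.62
eef_pos: [530.3, -183.4, 123.5]
ee_rot: [0.265, -0.655, 0.268, 0.655]
force: [-11.3, -9.3, 6.4]
grip_width: 0.5
```

```bash
python3 m.py
```

```text
[ 530.2936723  -183.44966235  123.53424047] 1.8070224786507483 [-11.31036536  -9.3468585    6.39809003] [-1.54614072  1.94344253 -0.01894156] -0.026708562509156764 4.625 0.4997831053176733 -134.33360178304153
```

Call:
{"api": "carry_out", "payload": {
  "deltas": [
    [1,0,0,0,3,0,0],
    [1,0,0,0,6,0,0],
    [1,0,0,0,8,0,0],
    [1,0,0,0,8,0,0],
    [1,0,0,0,8,0,0]
  ]
}}

```text
time_s: 5.25
eef_pos: [530.1, -183.6, 123.6]
ee_rot: [0.31, -0.634, 0.314, 0.635]
force: [-13.3, -9.2, 7.4]
grip_width: 0.506
```

```bash
python3 m.py; python3 -c "
from h import *
s,im=shot('wrist','w4.png')
a=cv2.imread('pics/w3.png')[220:370,240:400];b=cv2.imread('pics/w4.png')[220:370,240:400]
cv2.imwrite('pics/w34.png',cv2.resize(np.hstack([a,b]),None,fx=2.4,fy=2.4,interpolation=cv2.INTER_CUBIC))"
```

```text
[ 530.1158958  -183.6139375   123.56987377] 1.9466634260196631 [-13.3080196   -9.23153302   7.44028236] [-1.66072017  2.12851039 -0.00249333] -0.025459922617301345 5.25 0.5058545840788099 -142.33489569971593
```

View pics/w34.png

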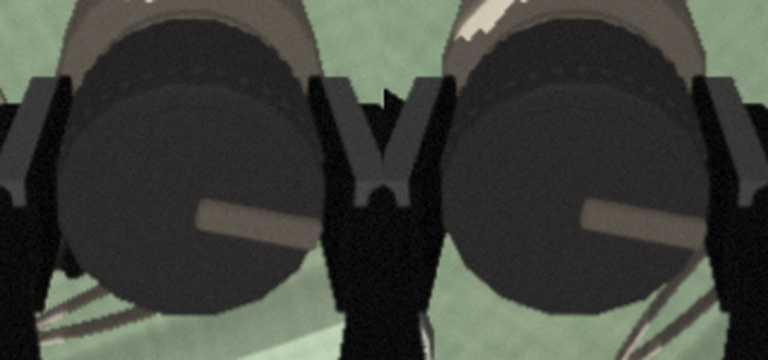

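The rib still keeps its angle to the jaws, so the cap has now turned about 71° with no stop. The stop must lie within the next few degrees (74.5° at most).

Call:
{"api": "carry_out", "payload": {
  "deltas": [
    [1,0,0,0,3,0,0],
    [1,0,0,0,6,0,0],
    [1,0,0,0,9,0,0],
    [1,0,0,0,9,0,0],
    [1,0,0,0,9,0,0]
  ]
}}

```text
time_s: 5.92
eef_pos: [531.0, -185.6, 123.8]
ee_rot: [-0.358, 0.61, -0.363, -0.607]
force: [-8.5, -19.3, 2.4]
grip_width: 0.503
```

```bash
python3 m.py; python3 -c "
from h import *
s,im=shot('wrist','w5.png')
for f in ('w3','w4','w5'):
    a=cv2.imread('pics/'+f+'.png')[295:330,310:380]; m=((a[:,:,2].astype(int)-a[:,:,0])>10).astype(np.uint8)
    n,l,st,c=cv2.connectedComponentsWithStats(m); k=1+st[1:,4].argmax(); print(f,cv2.minAreaRect(np.argwhere(l==k)[:,::-1].astype(np.float32)),c[k])
"
```

```text
[ 530.97921929 -185.60135951  123.75418479] 2.1022389025362864 [ -8.48725324 -19.34253418   2.42262724] [-3.15092489  1.35496799  0.91551771] 0.8754919655621052 5.925 0.5033875135019846 -151.24740190689488
w3 ((37.54332733154297, 17.95724105834961), (52.77875518798828, 13.675877571105957), 11.689370155334473) [37.38647343 18.28180354]
w4 ((37.417972564697266, 17.926532745361328), (51.781951904296875, 13.219317436218262), 10.885527610778809) [37.81658692 17.99043062]
w5 ((38.19072341918945, 19.195877075195312), (51.340797424316406, 12.93954849243164), 5.5275397300720215) [38.27714749 19.4197731 ]
```

The wrist torque rose to 0.92 N m and the cap began slipping about 5° in the jaws, so it's against the hard stop. I'll release and lift.

Call:
{"api": "carry_out", "payload": {
  "deltas": [
    [-1,0,0,0,0,0,0],
    [-1,0,0,0,0,0,0],
    [-1,0,0,0,0,0,0],
    [-1,0,0,0,0,0,0],
    [-1,0,0,0,0,0,0]
  ]
}}

```text
time_s: 6.6
eef_pos: [531.6, -181.3, 122.3]
ee_rot: [0.361, -0.608, 0.361, 0.608]
force: [-0.8, -0.1, -0.9]
grip_width: 0.998
```

Call:
{"api": "carry_out", "payload": {
  "deltas": [
    [-1,-20,0,0,0,0,0],
    [-1,-60,0,0,0,0,0],
    [-1,-100,0,0,0,0,0],
    [-1,-130,0,0,0,0,0],
    [-1,-130,0,0,0,0,0]
  ]
}}

```text
time_s: 7.22
eef_pos: [532.2, -181.7, 254.4]
ee_rot: [-0.361, 0.61, -0.361, -0.607]
force: [0.1, -0.5, -0.6]
grip_width: 0.997
```

```bash
python3 m.py; python3 -c "
from h import *
s,im=shot('wrist','w6.png'); print(s['joints'])
cm=cam('wrist',s); print(onz(cm,322,198,150))
cv2.imwrite('pics/w6c.png',cv2.resize(cv2.imread('pics/w6.png')[100:260,220:420],None,fx=3.5,fy=3.5,interpolation=cv2.INTER_CUBIC))"
```

```text
[ 532.16661863 -181.73447843  254.3796822 ] 2.1037392679666462 [ 0.08604825 -0.54606313 -0.62715083] [-0.01182953 -0.03665037  0.05180545] 3.6918052614964836e-06 7.225 0.997401557228443 -151.3270458454549
[-5.37414685e-01  3.78637227e-01  1.34596090e+00  3.47750978e-05
  1.41265401e+00  2.10373927e+00]
[ 531.9381612  -184.13213184  150.        ]
```

View pics/w6c.png

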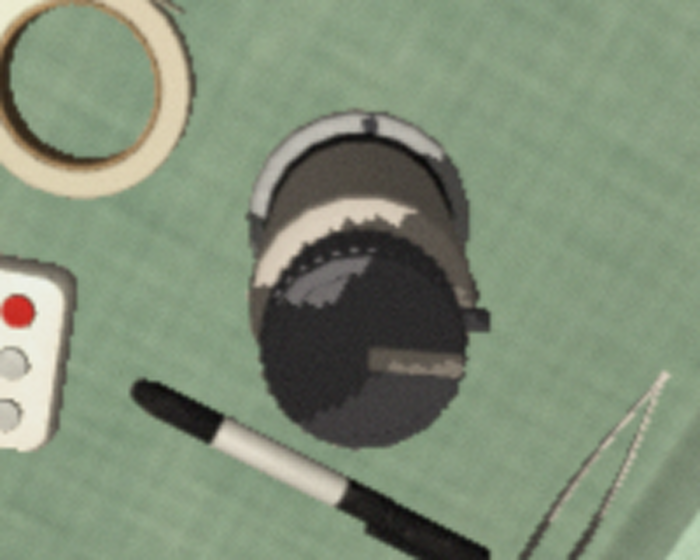

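The view shows the rib on top at crop (370–462, 357–366), and the grey lug sticking out of the shoulder on the same side at crop (480,320). I'll compare the two azimuths numerically.

```bash
python3 -c "
from h import *
cm=cam('wrist'); P=lambda x,y,z: onz(cm,220+x/3.5,100+y/3.5,z)
az=lambda d: np.degrees(np.arctan2(d[1],d[0]))
c=P(364,345,150); a=P(370,357,151);b=P(463,367,151)
print('c',c,'rib',az(b-a),az(b-c))
for z in(112,116): l=P(482,320,z); print(l,az(l-c),np.hypot(*(l-c)[:2]))
s,_=shot('top','t1.png')
a=cv2.imread('pics/t0.png');b=cv2.imread('pics/t1.png')
for n,(x,y) in dict(wide=(242,188),short=(338,186)).items():
    print(n,cv2.absdiff(a,b)[y-22:y+22,x-22:x+22].max(),cv2.absdiff(a,b)[y-22:y+22,x-22:x+22].mean())
"
```

```text
c [ 529.89563409 -184.4433584   150.        ] rib -157.6748838243241 -163.51646258987208
[ 502.08351552 -193.49676134  112.        ] -161.9688911128573 29.248556274286074
[ 503.03294648 -194.27970956  116.        ] -159.88870822341383 28.606953515565035
wide 10 3.4829545454545454
short 9 3.5631887052341598
```

The rib's azimuth is about -158° to -163° and the lug's is about -160° to -162°, so the cap is home within a few degrees. The other two caps are unchanged and the gripper is clear, so I'm handing in.

```bash
python3 -c "
from h import *
print(order.finish_job())"
```

```text
the job is handed in; nothing more can be done
None
```

I screwed the tall jar's cap clockwise about 75° onto its hard stop, let go of it, lifted clear and handed the job in at about 7.3 s; no verdict was reported.

- **At the stop:** the wrist torque rose to 0.92 N m, and the cap slipped about 5° in the jaws.
- **Rib against lug:** in the last wrist view the rib points at about -158° to -163° and the lug at about -160° to -162°. That is within a few degrees, against the 11° allowed.
- **Other two caps:** top views from before and after show only image noise on the short and wide jars' caps. I compared pixels and did not measure their angles.
- **Clear of everything:** after the lift the tool force was under 1 N, and the fingertips were about 100 mm above the cap.

The first estimates of the cap's position disagreed: the side camera was about 10 mm off the top one. I used the close wrist view instead. Side forces of up to about 20 N built up on the tool while turning, well below the limits.

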